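Clear the rock-trimming plate and load the sample cups

TASK

Get the rock-trimming plate ready for the next samples: with the scraper block, wipe every loose rock chip off the steel plate over its open edge into the chip tray (never touch the chips with the fingers), then stand the scraper upright back in its rest. After that, stand each sample cup that is there upright in a ring of its own on the plate's ledge, fully down; leave the timer and the small blue-capped bottle alone.

Things in the scene. Friction and masses are not known exactly. Their poses are not given: they have to be found in the camera images.
- plate: the fixed rock-trimming plate, turned up to 0.2 rad; origin at bench level, z up. In ITS axes (mm): steel work surface at z 36, x -70 to 70, y -100 to 120, closed at x = -70, x = 70 and y = 120 by lips 6 thick and 14 high; the side y = -100 is open and drops straight into the chip tray. Beyond the x = 70 lip a ledge, also at z 36 (x 76 to 150, y -192 to 126), carries four fixed rings in a row
- work_centre (a point): middle of the work surface, on the steel (plate x 0, y 10, z 36 mm); axes as the plate
- tray_centre (a point): middle of the chip tray's floor (plate x 0, y -143, z 4 mm): an aluminium tray, inside 140 (x) by 86 mm (y), open above, walls 46 mm high, floor 32 mm below the work surface; axes as the plate
- rest_floor (a point): centre of the inner floor of the scraper's rest, a fixed shallow open grey box: inside 74 (its x) by 38 mm (its y), floor 4 mm above the bench, walls 4 mm thick and 16 mm high over the bench; its x axis is the long way
- scraper: the scraper block, about 160 g: a rubber-footed bar 62 (its x) by 26 (its y) by 29 mm high with an upright wooden handle on top, 50 (x) by 22 (y), from 29 to 72 mm height. Origin at the centre of its foot. It stands upright in the rest, long way along the rest's long way
- scraper_grip (a point): point in the middle of the scraper's handle, 56 mm above its foot; grip across its 22 mm thickness (its y axis)
- ring_0 (a point): centre of ring 0 on the ledge surface (plate x 113, y -145, z 36 mm); a fixed grey plastic ring, inside diameter 57, outside 65, 12 mm high
- ring_1 (a point): centre of ring 1 on the ledge surface (plate x 113, y -70, z 36 mm); a fixed grey plastic ring, inside diameter 57, outside 65, 12 mm high
- ring_2 (a point): centre of ring 2 on the ledge surface (plate x 113, y 5, z 36 mm); a fixed grey plastic ring, inside diameter 57, outside 65, 12 mm high
- ring_3 (a point): centre of ring 3 on the ledge surface (plate x 113, y 80, z 36 mm); a fixed grey plastic ring, inside diameter 57, outside 65, 12 mm high
- jar_0_c (a point): centre, half-way up, of sample cup 0: white cup with a red lid, 60 mm high overall, body 51 mm diameter, lid 56 mm diameter in the top 12 mm; 70 g (may be absent); stands on the bench at the start
- jar_1_c (a point): centre, half-way up, of sample cup 1: white cup with a red lid, 60 mm high overall, body 51 mm diameter, lid 56 mm diameter in the top 12 mm; 70 g (may be absent); stands on the bench at the start
- jar_2_c (a point): centre, half-way up, of sample cup 2: white cup with a red lid, 60 mm high overall, body 51 mm diameter, lid 56 mm diameter in the top 12 mm; 70 g (may be absent); stands on the bench at the start
- jar_3_c (a point): centre, half-way up, of sample cup 3: white cup with a red lid, 60 mm high overall, body 51 mm diameter, lid 56 mm diameter in the top 12 mm; 70 g (may be absent); stands on the bench at the start
- chip_0: rock chip 0: a dark grey angular stone about 23 mm across and 12 mm high, 14 g, on the work surface at the start; origin at its middle (may be absent)
- chip_1: rock chip 1: a dark grey angular stone about 20 mm across and 10 mm high, 14 g, on the work surface at the start; origin at its middle (may be absent)
- chip_2: rock chip 2: a dark grey angular stone about 24 mm across and 13 mm high, 14 g, on the work surface at the start; origin at its middle (may be absent)
- chip_3: rock chip 3: a dark grey angular stone about 21 mm across and 11 mm high, 14 g, on the work surface at the start; origin at its middle (may be absent)
- chip_4: rock chip 4: a dark grey angular stone about 22 mm across and 12 mm high, 14 g, on the work surface at the start; origin at its middle (may be absent)
- chip_5: rock chip 5: a dark grey angular stone about 20 mm across and 11 mm high, 14 g, on the work surface at the start; origin at its middle (may be absent)
- timer: bystander, to be left alone: countdown timer, 34x62x40 mm, stands at the far right; origin at the middle of its underside
- buffer: bystander, to be left alone: small blue-capped bottle, 42 mm diameter, 80 mm high, beyond the scraper's rest, to the left; origin at the middle of its underside
There are look-alikes about, which are no part of the job. What is shaped like the part that bears jar_3_c but turquoise is not meant. Of the things that look like the scraper, take the one that is nearest to the robot's base at the start.

How it is judged:
By the outcome, as a careful person would: the job done as asked, in the order asked, and still so for the second after the job is handed in, with the robot touching nothing.
Of chip_0, chip_1, chip_2, chip_3, chip_4, chip_5 only 4 to 6 are there at a start; the rules pass over those that are not, and their reading is None.
Of jar_0, jar_1, jar_2, jar_3 only 3 to 4 are there at a start; the rules pass over those that are not, and their reading is None.
At some moment in a run one of jar_0, jar_1, jar_2, jar_3 may be knocked a few centimetres aside while the robot is not near it.
Once in a run the grip may slacken for a moment while it holds something.
It also fails if it takes over 210 s, if anything falls off the work surface, if the arm or the gripper's body presses on something with over 40 N, if the wrist force passes 120 N, or if a joint passes its speed limit or range.

ROBOT

A 6-joint arm with a two-finger parallel gripper is mounted at the origin on a cart in front of the work surface, level with it; the furniture and walls round the work are solid. World frame = base frame: x ahead of the robot, y to its left, z up, the work surface at z = 0. Lengths are in m, angles in rad, forces in N, time in s.
With the tool pointing down it reaches from about 0.275 to 0.75 m from the base axis. Payload 10.2 kg.
Tool frame: the origin (TCP) lies midway between the tips of the shut fingers; the grasp point (between the pads) lies 19 mm behind it (env.hold_point_z is the distance from the TCP to the grasp point, in m); z points along the fingers, y is the line along which they close (so a half turn about z gives the same grasp; the last joint's range is limited). The gripper opens to 85 mm and grips with 20 to 120 N. Pads are 22 mm wide; open, the fingers measure 114 mm over their backs; the gripper's body (76 mm by 85 mm) begins 54 mm behind the grasp point. The pads swing forward as they close: fully open they stand 13 mm farther back than shut.
Start: joints at [0.962, 0.313, 1.498, -0, 1.331, -0.223], TCP at [0.198, 0.486, 0.231] pointing down, gripper open.
Joint ranges: [-2.94, 2.94], [-0.97, 2.17], [0.19, 2.56], [-1.23, 4.37], [0.02, 3.11], [-2.88, 2.88]. Speed limits (rad/s): [2.39, 2.39, 3.01, 3.14, 3.14, 3.14].

INTERFACE

Orientations are given as a unit quaternion [x, y, z, w].
In Python, from bench import env, kinematics, monitor, eyes, job gives the robot as it stands. The module is installed in compiled form; this text tells all that it offers. Calls block until the motion is done:
- env.reach(position, orientation): joint-space move of the TCP to a pose.
- env.movel(position, velocity=0.15, frame=None, guard=None): straight line of the TCP; frame=None keeps the orientation; velocity is the mean speed in m/s. With guard (N) it stops when the force on the tool has changed by that much, and returns True; else False.
- env.set_joints(angles): joint-space move.
- env.release() and env.close_gripper(effort=None): open the fingers fully, or close them until they stop; effort is the grip in N (None keeps the last).
- env.hold(seconds).
- kinematics.ik(position, orientation): joint angles nearest the present ones, or None.
- monitor.sense(): the state.
- eyes.grab_frame(name): name is "scene" or "top" or "wrist"; returns a dict with "frame" (384x512x3 uint8, red, green, blue), "mtx" (3x3 intrinsics, pixels), "view" (4x4, takes a point from world to camera coordinates). Camera axes: x right, y down, z forward; pixel columns grow to the right and rows downward; lengths in m; the calibration is good to about 2 mm. A picture is of the moment at which its call begins. There is no depth.
A pose or a line that the arm cannot do raises env.MotionError and nothing moves.
- job.hand_in(): hands the job in; it is judged then, once.
The state is a dict: "clock": time; "joints": joint angles; "qvel": joint speeds; "joint_efforts": joint torques, N m; "position": TCP position; "ee_rot": TCP orientation; "contact_force": force on the tool from outside, world axes, zero at the start; "ft_torque": the same for the moment, N m; "finger_gap": opening from 0.0 (shut) to 1.0 (fully open); "gripper_force": force on a finger pad.
Only numpy, scipy, OpenCV 4.12 (cv2) and the standard library are available. Lean on these libraries where they do the work, as an engineer would, in place of code of your own. Each camera call takes 0.05 s, during which the arm holds its last target. There are 200 camera calls.

## Working session

There is one attempt and no reset: what is moved stays moved. The work goes in short steps, each a Python script; the robot and the scene stay as the last script left them, time stands still between calls to the robot, and variables do not carry over. Pictures are saved under pics/ and viewed, at most 14 in all, crops included, and the job is handed in when it is done.

```bash
mkdir -p pics; cat > h.py <<'E'
import numpy as np, cv2
from bench import env, kinematics, monitor, eyes, job
def grab(n, fn=None):
    f=eyes.grab_frame(n)
    if fn: cv2.imwrite('pics/'+fn+'.png', f['frame'][:,:,::-1])
    return f
def ray(f,uv,z):
    K=np.array(f['mtx']);V=np.array(f['view']);R=V[:3,:3];c=-R.T@V[:3,3]
    d=R.T@np.linalg.inv(K)@np.array([uv[0],uv[1],1.0]); return c+d*(z-c[2])/d[2]
def proj(f,p):
    q=np.array(f['mtx'])@(np.array(f['view'])@np.r_[p,1])[:3]; return q[:2]/q[2]
E
python3 - <<'E'
from h import *
for n in('scene','top'):
    f=grab(n,n+'0');V=f['view'];print(n,-V[:3,:3].T@V[:3,3],V[2,:3],f['mtx'][0,0])
print({k:v for k,v in monitor.sense().items()})
a=cv2.imread('pics/top0.png');cv2.imwrite('pics/top0b.png',cv2.resize(a,(800,600)))
E
```

```text
scene [-0.21969619 -0.97591567  1.04988463] [ 0.47258303  0.64994603 -0.59517681] 418.45426456561506
top [0.26765284 0.10004621 1.63639426] [ 0.17641781 -0.0025506  -0.98431207] 389.44892275731684
{'clock': 0.1, 'joints': array([ 9.61610978e-01,  3.13381525e-01,  1.49834056e+00,  1.37626300e-05,
        1.33103503e+00, -2.23402501e-01]), 'qvel': array([ 0.00129582, -0.00287635, -0.00069495,  0.00079616,  0.00155614,
        0.00057549]), 'joint_efforts': array([ 3.17573657e-03, -4.12904835e+01, -2.60142875e+01, -1.33938324e-04,
        3.09826639e-03,  8.00057160e-05]), 'position': array([0.19742346, 0.48621716, 0.23080646]), 'ee_rot': array([ 1.91699068e-01,  9.81453579e-01, -5.29802735e-04, -2.41551813e-04]), 'contact_force': array([-1.40484399,  0.64605165, -0.0962277 ]), 'ft_torque': array([ 0.04293205, -0.04005453,  0.01255765]), 'gripper_force': 0.0, 'finger_gap': 0.9959339668220508}
```

View pics/top0b.png

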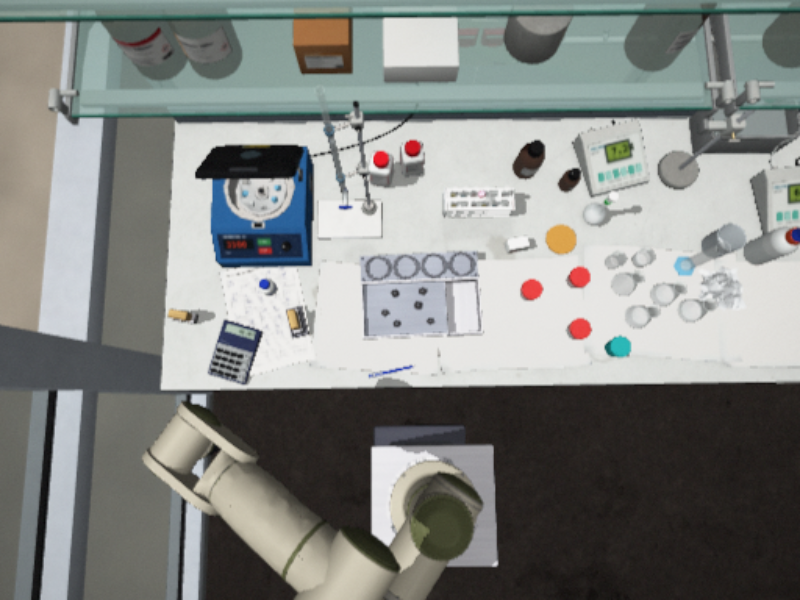

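View pics/scene0.png

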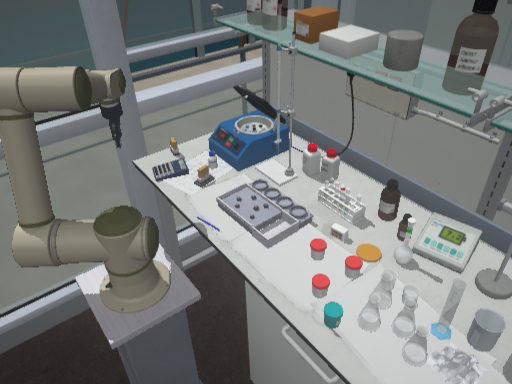

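The top view shows these candidates:
- **Scraper:** one at (297,320), in the rest and close to the base, and a look-alike at (180,315), farther left. I choose (297,320).
- **Cups:** red lids at (531,289), (580,277) and (580,328). Turquoise (618,346) is the decoy, and the red-capped bottles at (381,160) and (412,150) are not cups.
- **Chips:** five on the plate.

Next come coarse positions and a wrist view.

```bash
python3 - <<'E'
from h import *
f=grab('top')
for n,uv,z in [('scr',(297,320),.076),('decoy scr',(180,315),.07),('ring3',(377,267),.048),('ring2',(406,266),.048),('ring1',(433,265),.048),('ring0',(462,263),.048),('cupA',(531,289),.06),('cupB',(580,277),.06),('cupC',(580,328),.06),('turq',(618,346),.06),('buffer',(265,285),.08)]:
    print(n,ray(f,np.array(uv)/1.5625,z).round(3))
fr=f['frame'];cv2.imwrite('pics/c0.png',cv2.resize(fr[150:250,100:320,::-1],None,fx=3.6,fy=3.6,interpolation=cv2.INTER_CUBIC))
q=monitor.sense()['ee_rot']
env.reach([0.36,0.22,0.30],[0,1,0,0] if 0 else [1/2**.5,1/2**.5,0,0])
w=grab('wrist','w0');V=w['view'];print(-V[:3,:3].T@V[:3,3],V[:3,:3],w['mtx']); print(monitor.sense()['clock'],monitor.sense()['joints'])
E
```

```text
scr [0.474 0.348 0.076]
decoy scr [0.492 0.653 0.07 ]
ring3 [0.617 0.141 0.048]
ring2 [0.619 0.064 0.048]
ring1 [ 0.62  -0.009  0.048]
ring0 [ 0.625 -0.086  0.048]
cupA [ 0.549 -0.264  0.06 ]
cupB [ 0.579 -0.395  0.06 ]
cupC [ 0.444 -0.386  0.06 ]
turq [ 0.396 -0.481  0.06 ]
buffer [0.566 0.432 0.08 ]
[0.36009538 0.29484453 0.44239597] [[ 9.99995857e-01  2.87768283e-03 -6.37891256e-05]
 [ 2.77329958e-03 -9.57315737e-01  2.89030947e-01]
 [ 7.70673059e-04 -2.89029927e-01 -9.57319752e-01]] [[292.17684288   0.         257.42840012]
 [  0.         292.17684288 195.08265934]
 [  0.           0.           1.        ]]
1.4167 [2.71092017e-01 3.53125163e-02 1.65181262e+00 1.76832695e-04
 1.45497509e+00 2.68829741e-01]
```

View pics/w0.png

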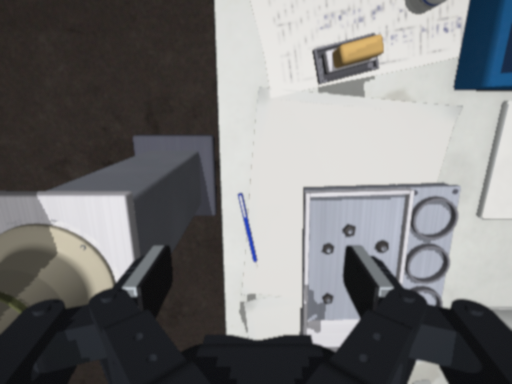

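View pics/c0.png

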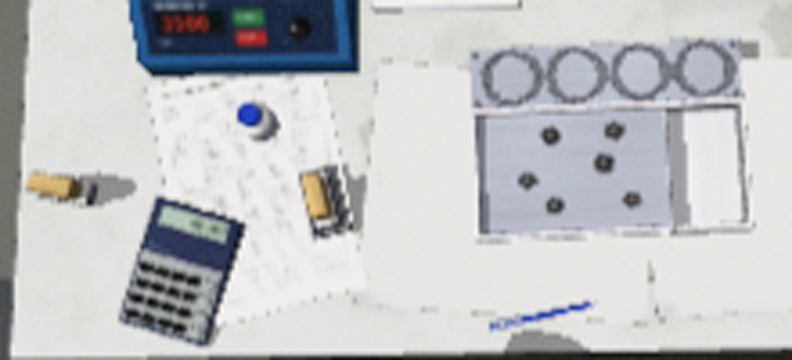

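The crop confirms the pale-handled scraper in its grey rest and six chips. I'll take close wrist views of the scraper and the plate.

```bash
python3 - <<'E'
from h import *
Q=[1/2**.5,1/2**.5,0,0]
def big(f,fn,r,s):
    (a,b,c,d)=r;cv2.imwrite('pics/'+fn+'.png',cv2.resize(f['frame'][a:b,c:d,::-1],None,fx=s,fy=s,interpolation=cv2.INTER_CUBIC))
env.reach([0.46,0.10,0.33],Q)
w=grab('wrist','w1');np.savez('w1.npz',**w);big(w,'w1b',(60,360,120,512),2)
env.reach([0.46,0.37,0.22],Q)
w=grab('wrist','w2');np.savez('w2.npz',**w)
print(monitor.sense()['clock'])
E
```

```text
3.325
```

View pics/w1b.png

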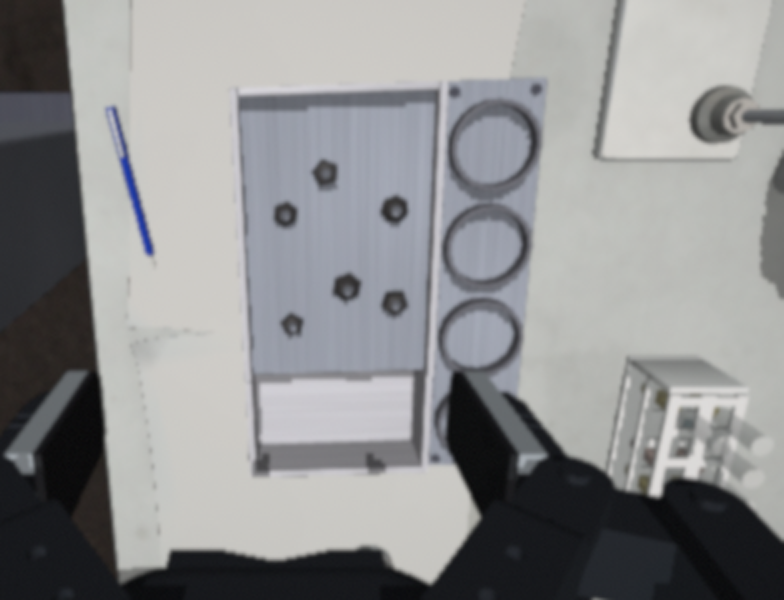

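View pics/w2.png

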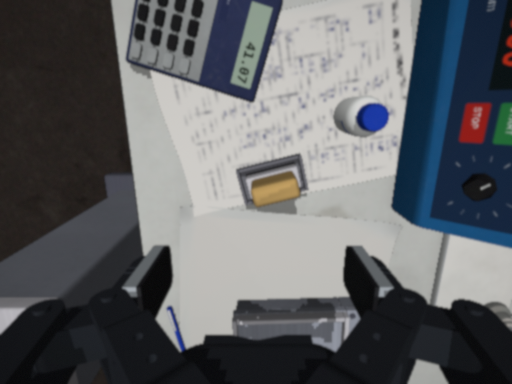

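```bash
cat >> h.py <<'E'
from scipy.optimize import least_squares
def fit(f,pts,uvs,x0):
    def tr(x,p): c,s=np.cos(x[2]),np.sin(x[2]);p=np.array(p);return np.array([x[0]+c*p[0]-s*p[1],x[1]+s*p[0]+c*p[1],p[2]])
    r=least_squares(lambda x:np.concatenate([proj(f,tr(x,p))-u for p,u in zip(pts,uvs)]),x0,loss='soft_l1')
    return r.x,np.array([proj(f,tr(r.x,p))-u for p,u in zip(pts,uvs)])
E
python3 - <<'E'
from h import *
w=dict(np.load('w1.npz'))
P=[(-76,126,50),(150,126,36),(-70,-100,36),(70,-100,36),(113,80,48),(113,5,48),(113,-70,48)]
U=[(237,88),(547,79),(252,376),(427,370),(494,149),(486,247),(480,337)]
x,r=fit(w,np.array(P)/1000,np.array(U)/2+[120,60],[.51,.05,0]);print(x,r.round(1).tolist())
w=dict(np.load('w2.npz'))
cv2.imwrite('pics/w2b.png',cv2.resize(w['frame'][140:225,220:320,::-1],None,fx=6,fy=6,interpolation=cv2.INTER_CUBIC))
E
```

```text
[0.50761776 0.0549977  0.03444224] [[-4.8, 0.3], [0.1, -0.6], [-0.3, -0.4], [-2.7, 0.1], [1.0, -1.0], [1.2, 0.9], [0.7, 2.0]]
```

View pics/w2b.png

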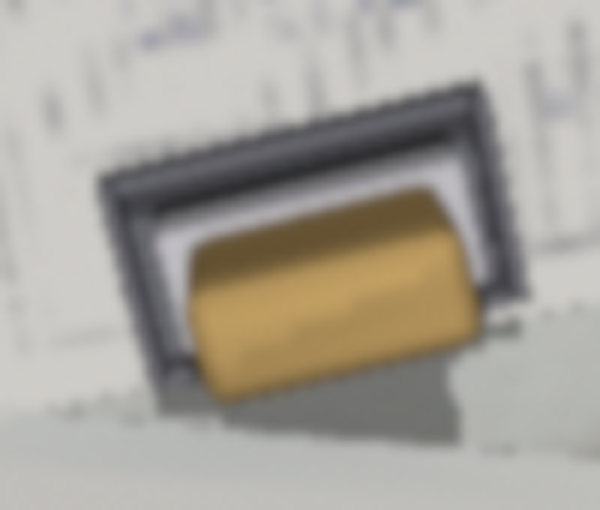

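```bash
python3 - <<'E'
from h import *
w=dict(np.load('w1.npz'))
P=np.array([(-76,126,50),(150,126,36),(-70,-100,36),(70,-100,36),(113,80,48),(113,5,48),(113,-70,48)])/1000
U=np.array([(237,88),(547,79),(252,376),(427,370),(494,149),(486,247),(480,337)])/2+[120,60]
for p,u in zip(P,U): print(p*1000,(ray(w,u,p[2])*1000).round(1))
for s in ([1,2,3,4,5,6],[1,4,5,6],[1,2,4,5,6]):
    x,r=fit(w,P[s],U[s],[.51,.05,0]);print(x,r.round(1).tolist())
cv2.imwrite('pics/w1c.png',cv2.resize(w['frame'][90:260,225:405,::-1],None,fx=4.4,fy=3.5,interpolation=cv2.INTER_CUBIC))
w=dict(np.load('w2.npz'))
P=np.array([(-41,-23,16),(41,-23,16),(41,23,16),(-41,23,16)])/1000  # rest rim; y toward +world y
U=np.array([(160,390),(524,296),(478,85),(103,178)])/6+[220,140]
x,r=fit(w,P,U,[.47,.35,0.25]);print('rest',x,r.round(1).tolist())
P2=np.array([(-25,-11,76),(25,-11,76),(25,11,76),(-25,11,76)])/1000
U2=np.array([(222,402),(484,336),(450,232),(190,296)])/6+[220,140]
x,r=fit(w,P2,U2,x);print('handle top',x,r.round(1).tolist())
E
```

```text
[-76. 126.  50.] [434.  178.7  50. ]
[150. 126.  36.] [653.2 185.2  36. ]
[ -70. -100.   36.] [441.6 -48.   36. ]
[  70. -100.   36.] [585.5 -42.3  36. ]
[113.  80.  48.] [616.5 137.4  48. ]
[113.   5.  48.] [618.5  65.2  48. ]
[113. -70.  48.] [621.5  -7.7  48. ]
[0.50720398 0.05456977 0.03959644] [[-0.6, -0.9], [-0.2, 0.1], [-2.7, 0.2], [0.4, -1.1], [0.9, 0.8], [0.7, 1.9]]
[0.50623304 0.05582993 0.02851839] [[-0.3, -0.6], [0.4, -1.1], [0.3, 0.8], [-0.4, 1.9]]
[0.50678976 0.05470234 0.03620372] [[-0.7, -0.6], [-0.7, -0.1], [0.3, -0.9], [0.6, 0.9], [0.3, 2.0]]
rest [0.47967756 0.35811445 0.24931861] [[-1.7, 0.1], [1.7, 0.2], [1.8, -0.7], [-2.1, 0.5]]
handle top [0.48017659 0.35933878 0.27251128] [[-1.6, 1.7], [1.5, 0.4], [2.2, -2.4], [-2.1, -0.2]]
```

View pics/w1c.png

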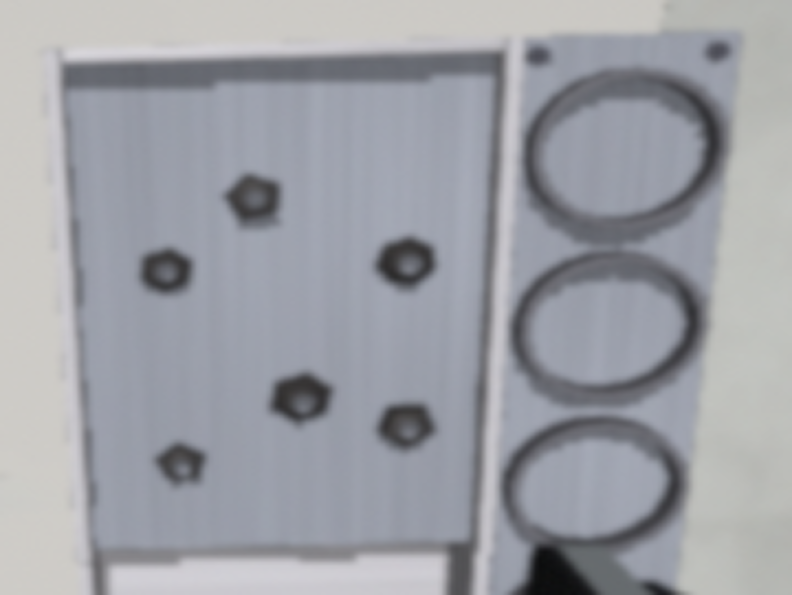

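Wrist and top views agree on the plate pose to about 1–2 mm. I'll compute the chip positions, cross-check the scraper in the top view, then go above the handle.

```bash
cat >> h.py <<'E'
from scipy.spatial.transform import Rotation as Rot
PL=np.array([.507,.055,.035])
def pw(x,y,z=0):  # plate mm -> world m
    c,s=np.cos(PL[2]),np.sin(PL[2]);x,y,z=x/1e3,y/1e3,z/1e3
    return np.array([PL[0]+c*x-s*y,PL[1]+s*x+c*y,z])
def wp(p):
    c,s=np.cos(PL[2]),np.sin(PL[2]);d=np.array(p[:2])-PL[:2];return 1000*np.array([c*d[0]+s*d[1],-s*d[0]+c*d[1]])
def down(a):  # tool down, y_tool along angle a
    y=np.array([np.cos(a),np.sin(a),0]);z=np.array([0,0,-1.]);return Rot.from_matrix(np.c_[np.cross(y,z),y,z]).as_quat()
E
python3 - <<'E'
from h import *
w=dict(np.load('w1.npz'));g=cv2.cvtColor(w['frame'],cv2.COLOR_RGB2GRAY)
m=(g<95).astype(np.uint8);m[:115]=0;m[240:]=0;m[:,:248]=0;m[:,332:]=0
n,_,st,c=cv2.connectedComponentsWithStats(m)
for i in range(1,n):
    if st[i,4]>20: print('chip',wp(ray(w,c[i],.042)).round(0),st[i,4])
t=grab('top');hsv=cv2.cvtColor(t['frame'],cv2.COLOR_RGB2HSV)
m=cv2.inRange(hsv,(10,80,80),(28,255,255));m[:180]=0;m[220:]=0;m[:,:150]=0;m[:,230:]=0
n,_,st,c=cv2.connectedComponentsWithStats(m)
for i in range(1,n): print('orange',st[i],c[i],ray(t,c[i],.07).round(4))
print('pred top centre',proj(t,[.480,.3588,.070]))
for k in (0,1):
    a=.26+np.pi/2-k*np.pi; print(a,kinematics.ik([.48,.3588,.12],down(a)), kinematics.ik(pw(0,0,80),down(PL[2]+np.pi/2-k*np.pi)),kinematics.ik(pw(-35,-105,80),down(PL[2]+np.pi/2-k*np.pi)))
E
```

```text
chip [-8. 65.] 94
chip [43. 37.] 113
chip [-38.  35.] 89
chip [  7. -23.] 119
chip [ 45. -37.] 98
chip [-35. -52.] 63
pred top centre [187.7479662  203.52556057]
1.8307963267948966 [ 4.46593965e-01  5.75494852e-01  1.40526830e+00 -4.44089210e-16
  1.16082950e+00 -1.38420236e+00] [-1.22016369e-01  4.56202076e-01  1.72569385e+00 -4.44089210e-16
  9.59696729e-01 -1.72781270e+00] [-3.52679019e-01  3.98361959e-01  1.81876703e+00 -4.44089210e-16
  9.24463660e-01 -1.95847535e+00]
-1.3107963267948965 [ 4.46593965e-01  5.75494852e-01  1.40526830e+00 -4.44089210e-16
  1.16082950e+00  1.75739029e+00] [-1.22016369e-01  4.56202076e-01  1.72569385e+00 -4.44089210e-16
  9.59696729e-01  1.41377996e+00] [-3.52679019e-01  3.98361959e-01  1.81876703e+00 -4.44089210e-16
  9.24463660e-01  1.18311731e+00]
```

```bash
python3 - <<'E'
from h import *
q=down(.26-np.pi/2)
env.reach([.48,.359,.15],q)
w=grab('wrist','w3');np.savez('w3.npz',**w)
h=env.movel([.48,.359,.0415],.12,guard=8)
print(h,monitor.sense()['position'],monitor.sense()['contact_force'])
if not h:
    env.close_gripper(60); s=monitor.sense();print(s['finger_gap'],s['gripper_force'],s['position'],s['contact_force'],s['clock'])
E
```

```text
False [0.48044803 0.35923333 0.04233176] [ 0.35688666  0.27320266 -0.455663  ]
0.24767865664424052 58.86818289756775 [0.48005644 0.35905888 0.04169153] [-0.40434401 -0.13357475  1.22364135] 6.25
```

```bash
python3 - <<'E'
from h import *
q=down(PL[2]-np.pi/2); Z=75.0
p=monitor.sense()['position'];env.movel([p[0],p[1],.14],.15)
print(monitor.sense()['contact_force'])
env.reach(pw(-33,99,130),q)
for x in (-33,33,0):
    env.movel(pw(x,99,120),.2,q)
    h=env.movel(pw(x,99,Z),.1,guard=6);print(x,'down',h,monitor.sense()['position'][2])
    h=env.movel(pw(x,-107,Z),.13,guard=25);s=monitor.sense();print(h,wp(s['position']),s['contact_force'],s['finger_gap'],s['clock'])
    env.movel(pw(x,-107,130),.2)
env.reach([.36,.22,.30],down(0)) 
env.movel([.46,.12,.36],.3)
w=grab('wrist','w4');np.savez('w4.npz',**w);grab('scene','s4')
print(monitor.sense()['clock'])
E
```

```text
[-0.88171833  0.7622389  -1.76456467]
-33 down True 0.07367646719789597
False [ -33.0195048  -106.51647289] [-0.32744285  0.70061677 -1.59510759] 0.24908511728088048 10.3833
33 down True 0.07357481971542812
False [  32.96242692 -106.45037048] [ 0.06928799  0.95561082 -1.37927085] 0.25048484573442265 14.2667
0 down True 0.07352232193316648
False [-2.22459815e-02 -1.06481330e+02] [-0.43212862 -0.21747635 -0.15041048] 0.24898553935669523 18.1083
20.625
```

View pics/w4.png

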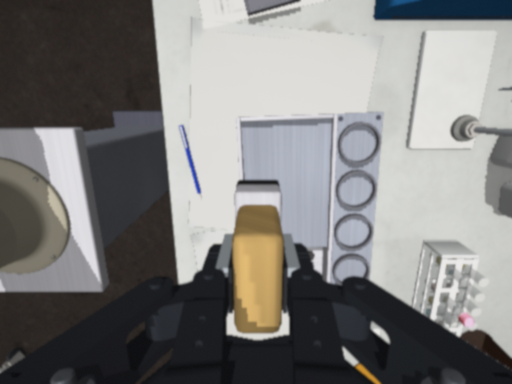

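The upper plate is clear, but the held scraper hides its lower part. I'll go above the rest and check the plate and tray from the other cameras before letting go.

```bash
python3 - <<'E'
from h import *
env.reach([.48,.359,.14],down(.26-np.pi/2))
t=grab('top');np.savez('t5.npz',**t);s=grab('scene');np.savez('s5.npz',**s)
a=cv2.resize(t['frame'][155:225,220:315],(600,440),interpolation=cv2.INTER_CUBIC)
u=[proj(s,pw(x,y,40)) for x in(-90,160) for y in(-200,140)];u=np.array(u);b=s['frame'][int(u[:,1].min()):int(u[:,1].max()),int(u[:,0].min()):int(u[:,0].max())]
b=cv2.resize(b,(600,440),interpolation=cv2.INTER_CUBIC)
cv2.imwrite('pics/v5.png',cv2.resize(np.hstack([a,b]),(800,400))[:,:,::-1])
E
```

```text
(no output)
```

View pics/v5.png

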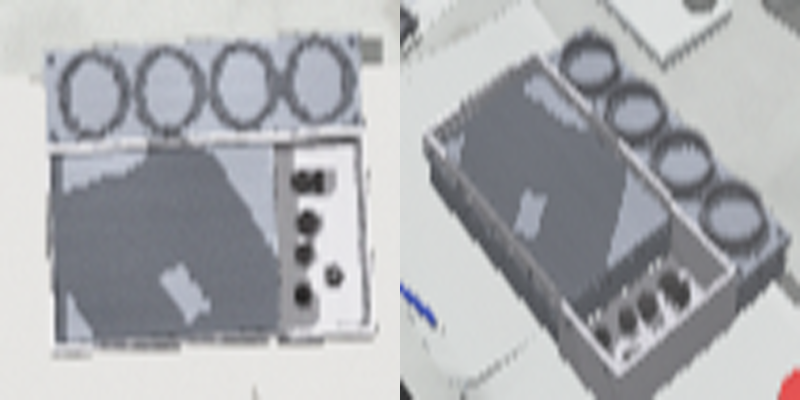

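All six chips are in the tray, at (300,180), (320,180), (308,222), (304,254), (334,276) and (302,294), and the steel is bare. I'll put the scraper back.

```bash
python3 - <<'E'
from h import *
q=down(.26-np.pi/2)
h=env.movel([.48,.359,.0405],.08,guard=6);s=monitor.sense();print(h,s['position'],s['finger_gap'])
if h and s['position'][2]<.045:
    env.release();env.movel([.48,.359,.16],.2)
    env.reach([.46,.37,.22],down(0));w=grab('wrist');np.savez('w6.npz',**w)
    cv2.imwrite('pics/w6.png',cv2.resize(w['frame'][140:225,220:320,::-1],None,fx=4,fy=4,interpolation=cv2.INTER_CUBIC))
    env.reach([.45,-.2,.34],down(0));w=grab('wrist','w7');np.savez('w7.npz',**w);t=grab('top','t7');np.savez('t7.npz',**t)
    a=cv2.imread('pics/w6.png');b=w['frame'][:,:,::-1];cv2.imwrite('pics/v6.png',np.hstack([cv2.resize(a,(288,288)),b[:288]]))
print(monitor.sense()['clock'])
E
```

```text
True [0.47970766 0.3588627  0.04154254] 0.24822382589144174
28.2333
```

View pics/v6.png

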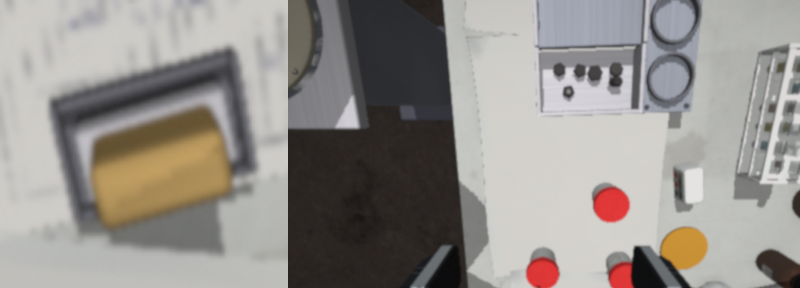

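The scraper stands in its rest. There are three red-lidded cups. I'll measure the lids from w7 and get a nadir view of rings 0–2.

```bash
cat >> h.py <<'E'
def lids(f,z=.060):
    h=cv2.cvtColor(f['frame'],cv2.COLOR_RGB2HSV);m=cv2.inRange(h,(0,150,120),(8,255,255))|cv2.inRange(h,(172,150,120),(180,255,255))
    out=[]
    for c in cv2.findContours(m,cv2.RETR_EXTERNAL,cv2.CHAIN_APPROX_NONE)[0]:
        if cv2.contourArea(c)>60:
            (u,v),r=cv2.minEnclosingCircle(c);p=ray(f,(u,v),z);p2=ray(f,(u+r,v),z);out.append((p.round(4),(np.linalg.norm(p2-p)*2).round(4),(round(u),round(v))))
    return out
E
python3 - <<'E'
from h import *
for n in('w7','t7'):
    for o in lids(dict(np.load(n+'.npz'))): print(n,o)
env.reach([.62,-.09,.26],down(PL[2]))
w=grab('wrist');np.savez('w8.npz',**w)
for r in (2,1,0):
    y=[-145,-70,5,80][r];u=proj(w,pw(113,y,48));print('pred',r,u)
cv2.imwrite('pics/w8.png',cv2.resize(w['frame'][0:330,130:430,::-1],None,fx=1.8,fy=1.8,interpolation=cv2.INTER_CUBIC))
print(monitor.sense()['clock'])
E
```

```text
w7 (array([ 0.5809, -0.3942,  0.06  ]), np.float64(0.0514), (336, 277))
w7 (array([ 0.446 , -0.3863,  0.06  ]), np.float64(0.0518), (254, 273))
w7 (array([ 0.5507, -0.2661,  0.06  ]), np.float64(0.0533), (323, 204))
t7 (array([0.9179, 0.1291, 0.06  ]), np.float64(0.0434), (243, 102))
pred 2 [261.78571764  29.22869154]
pred 1 [261.47807219 101.80742439]
pred 0 [261.20755115 165.62788727]
29.1583
```

View pics/w8.png

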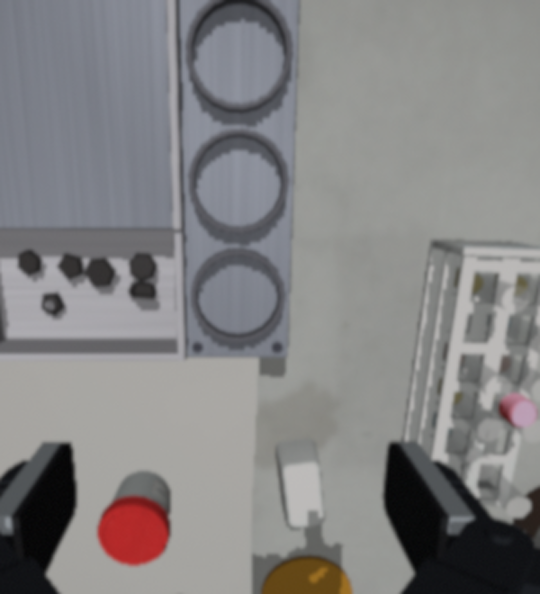

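```bash
sed -i 's/^PL=.*/PL=np.array([.5083,.0555,.035])/' h.py; cat > cup.py <<'E'
from h import *
Q=down(PL[2])
def near(f,p,z):
    l=lids(f,z); l=[o for o in l if np.linalg.norm(o[0][:2]-p[:2])<.06]
    return min(l,key=lambda o:np.linalg.norm(o[0][:2]-p[:2])) if l else None
def pick(p):
    env.release() if monitor.sense()['finger_gap']<.9 else None
    env.reach([p[0],p[1],.19],Q)
    o=near(grab('wrist'),p,.060);print('lid seen',o)
    p=o[0];env.movel([p[0],p[1],.12],.2)
    o=near(grab('wrist'),p,.060);print('lid near',o)
    if o: p=o[0] if o[1]>.045 else p
    if env.movel([p[0],p[1],.036],.12,guard=8): print('CONTACT',monitor.sense()['position']);return None
    env.close_gripper(60);s=monitor.sense();print('gap',s['finger_gap']*85,s['gripper_force'],s['clock'])
    env.movel([p[0],p[1],.20],.2)
    f=grab('wrist');s=monitor.sense();o=near(f,s['position'],s['position'][2]+.024)
    print('held',o,s['position'],s['finger_gap']*85);return o,f
E
python3 - <<'E'
from cup import *
r=pick(np.array([.5507,-.2661]))
if r: cv2.imwrite('pics/held.png',r[1]['frame'][:,:,::-1])
E
```

```text
lid seen (array([ 0.5521, -0.2679,  0.06  ]), np.float64(0.0528), (257, 189))
lid near (array([ 0.5521, -0.2678,  0.06  ]), np.float64(0.053), (255, 212))
gap 53.79422391033885 63.01619052886963 31.8333
held (array([ 0.5523, -0.2648,  0.2224]), np.float64(0.053), (258, 269)) [ 0.55163393 -0.26748569  0.19844841] 53.91079853121659
```

View pics/held.png

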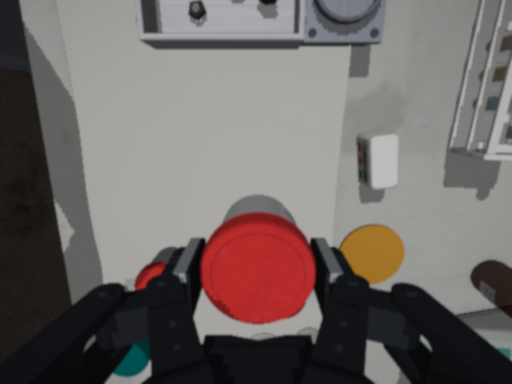

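The held lid is centred at (258,268), so the cup sits about 1 mm off the TCP along −y. I'll correct for that and place it in ring 0.

```bash
cat >> cup.py <<'E'
_near=near
def near(f,p,z):
    o=_near(f,p,z)
    if o is None: return o
    V=np.array(f['view']);c=-V[:3,:3].T@V[:3,3];v=o[0]-c;q=o[0].copy();q[:2]+=.006*v[:2]/-v[2];return q,o[1],o[2]
def place(r,off,fn):
    y=[-145,-70,5,80][r];t=pw(113,y);t[:2]-=off
    env.reach([t[0],t[1],.20],Q)
    env.movel([t[0],t[1],.105],.2)
    h=env.movel([t[0],t[1],.0685],.05,guard=5);s=monitor.sense();print('placed',h,s['position'],'want z .072',s['contact_force'],s['finger_gap']*85,s['clock'])
    return s['position'][2]<.0755
def leave(fn):
    env.release();p=monitor.sense()['position'];env.movel([p[0],p[1],.20],.2)
    w=grab('wrist',fn);o=near(w,p,.096);print('in ring lid',o,'tcp',p, [(r,pw(113,y)[:2].round(4)) for r,y in enumerate([-145,-70,5,80])])
E
python3 - <<'E'
from cup import *
if place(0,np.array([0,-.0011]),'p'): leave('p0')
E
```

```text
placed True [ 0.62602631 -0.08419675  0.07323563] want z .072 [-1.35153362 -0.04922976  4.80499964] 53.59331949631961 34.9
in ring lid (array([ 0.62667406, -0.08570864,  0.096     ]), np.float64(0.0543), (259, 195)) tcp [ 0.62564112 -0.08413203  0.0726684 ] [(0, array([ 0.6263, -0.0855])), (1, array([ 0.6237, -0.0105])), (2, array([0.6211, 0.0645])), (3, array([0.6184, 0.1394]))]
```

```bash
python3 - <<'E'
from cup import *
def one(p,ring,fn):
    r=pick(np.array(p))
    if not r or r[0] is None: print('STOP');return False
    o=r[0];tcp=monitor.sense()['position'];off=np.array([0,np.clip(o[0][1]-tcp[1],-.004,.004)]);print('off',off)
    if place(ring,off,fn): leave(fn);return True
    print('NOT SEATED');return False
one([.5815,-.396],1,'p1') and one([.446,-.388],2,'p2')
print(monitor.sense()['clock'])
E
```

```text
lid seen (array([ 0.58408905, -0.398276  ,  0.06      ]), np.float64(0.053), (259, 189))
lid near (array([ 0.58404776, -0.39895587,  0.06      ]), np.float64(0.0532), (256, 210))
gap 53.66166816475349 63.50296497344971 39.2
held (array([ 0.58432089, -0.39760365,  0.2221    ]), np.float64(0.0531), (258, 266)) [ 0.58364409 -0.39857427  0.19809316] 53.849444180076546
off [0.         0.00097062]
placed True [ 0.62338731 -0.01135966  0.07328385] want z .072 [-0.79329788 -0.2902834   5.64603794] 53.464258051157124 42.9083
in ring lid (array([ 0.62366514, -0.01086042,  0.096     ]), np.float64(0.0542), (259, 193)) tcp [ 0.62300023 -0.0113149   0.07271655] [(0, array([ 0.6263, -0.0855])), (1, array([ 0.6237, -0.0105])), (2, array([0.6211, 0.0645])), (3, array([0.6184, 0.1394]))]
lid seen (array([ 0.44583035, -0.38995666,  0.06      ]), np.float64(0.0528), (256, 188))
lid near (array([ 0.44574672, -0.39003147,  0.06      ]), np.float64(0.0531), (256, 209))
gap 53.627730802836474 63.091546297073364 47.55
held (array([ 0.44602359, -0.38965569,  0.2225    ]), np.float64(0.0535), (258, 268)) [ 0.44536097 -0.38959977  0.19850525] 54.141513730870614
off [ 0.00000000e+00 -5.59135402e-05]
placed True [0.62073817 0.06463264 0.07320922] want z .072 [-1.49008078  1.00672364  5.03845584] 53.86260374592628 51.5833
in ring lid (array([0.62127092, 0.0645268 , 0.096     ]), np.float64(0.0541), (259, 194)) tcp [0.62036761 0.06458867 0.0726848 ] [(0, array([ 0.6263, -0.0855])), (1, array([ 0.6237, -0.0105])), (2, array([0.6211, 0.0645])), (3, array([0.6184, 0.1394]))]
52.8333
```

All three are seated. I'll pull back and do a final check of every region.

```bash
python3 - <<'E'
from h import *
env.reach([.2,.486,.30],down(0) if kinematics.ik([.2,.486,.30],down(0)) is not None else monitor.sense()['ee_rot'])
s=grab('scene');t=grab('top')
a=cv2.resize(s['frame'][110:340,140:400],(420,372),interpolation=cv2.INTER_CUBIC)
b=cv2.resize(t['frame'][140:240,170:400],(640,278),interpolation=cv2.INTER_CUBIC)
c=np.zeros((600,800,3),np.uint8);c[:320,:362]=cv2.resize(a,(362,320));c[320:598,:640]=b
c[:320,370:740]=cv2.resize(s['frame'][170:245,205:315],(370,320),interpolation=cv2.INTER_CUBIC)
cv2.imwrite('pics/fin.png',c[:,:,::-1]);print(monitor.sense()['clock'])
E
```

```text
55.0917
```

View pics/fin.png

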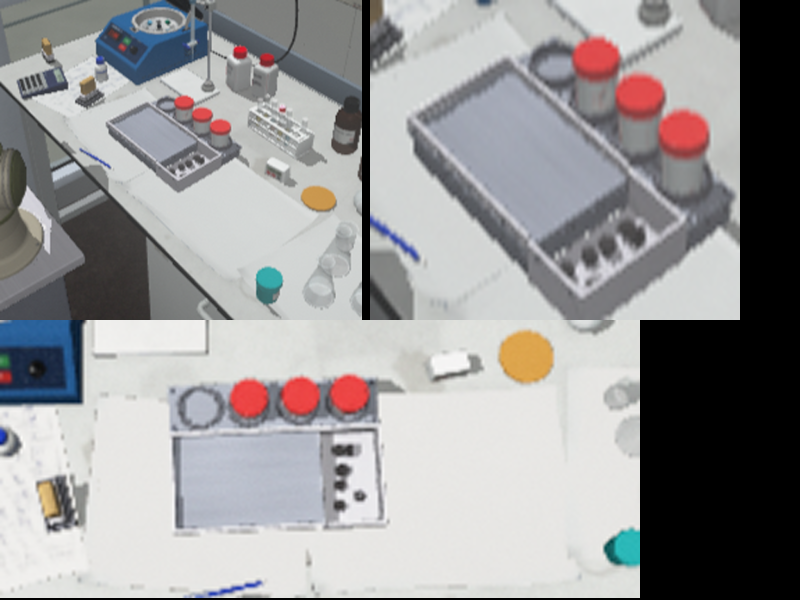

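The final picture shows the three cups upright in rings 0–2 with lids at (350,393), (300,396) and (249,397), and ring 3 empty. The plate is clear with the chips in the tray at about (345,475), the scraper is in its rest at (55,500), and the turquoise decoy is untouched.

```bash
python3 -c "
from bench import job;print(job.hand_in())"
```

```text
the job is handed in; nothing more can be done
None
```

The job is handed in: all six chips are in the tray, the scraper is upright in its rest, and the three cups present stand in rings 0, 1 and 2, at about 55 s on the robot clock; the hand-in returned no verdict.

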